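Draw the tray of casts out of the drying cabinet with the pull hook

ROBOT

A 7-joint arm with a two-finger parallel gripper is mounted at the origin on the work surface. World frame = base frame: x ahead of the robot, y to its left, z up, the work surface at z = 0. Lengths are in m, angles in rad, forces in N, time in s.
With the tool pointing down it reaches from about 0.4 to 0.85 m from the base axis. Payload 4.5 kg.
Tool frame: the origin (TCP) lies on the centre line of the jaws, within the pads' length; the fingertips stand env.tip_reach ahead of it and the grasp point (between the pads) lies 8 mm behind it (env.tip_reach is the distance from the TCP to the fingertips, in m); y points along the fingers, x is the direction in which the jaws open and shut, and the axes are right-handed (so a half turn about y gives the same grasp; the last joint's range is limited). The gripper opens to 88 mm and grips with 3 to 60 N. Pads are 18 mm wide; open, the fingers measure 123 mm over their backs; the gripper's body (75 mm by 187 mm) begins 45 mm behind the grasp point.
Start: joints at [1.22, 0.689, -0.195, 1.565, 0.157, 0.902, -0.215], TCP at [0.235, -0.579, 0.25] pointing down, gripper open.
Joint ranges: [-3.01, 3.01], [-0.46, 2.08], [-1.47, 1.51], [0.13, 2.56], [-1, 4.14], [0.04, 2.09], [-2.66, 2.66]. Speed limits (rad/s): [2.57, 2.57, 3.14, 3.14, 3.14, 3.14, 3.14].

INTERFACE

Orientations are given as [roll, pitch, yaw] about the fixed x, y, z axes, in that order (R = Rz(yaw) Ry(pitch) Rx(roll)).
In Python, from cell import env gives the robot as it stands.
- The arm moves only by the tool drive_tool, never from a script. Its argument "increments" is a list of rows, each a list of 7 numbers: the closure, from 0 (fully open) to 1 (shut), then the shift along the tool's x, y, z in mm, then the turn, a rotation vector about the tool's x, y, z in degrees. A call has 1 to 8 rows; each row is the pose to reach, as a shift and turn from the pose measured when the call began, along the tool's axes at that moment; what a row does not reach only later rows make up. A row lasts 1/12 s, in which the tool goes at most 41.7 mm and 7.16 degrees, less where a joint would pass 70% of its speed; a pose out of reach is approached as far as the arm can. A call with a gripper value outside its range is refused whole. The fingers move at their own pace and stop on an object; "force" is the grip in N (left out, the last holds). Time passes only in rows, so rows that repeat a pose let the fingers close. It gives the time, the measured TCP pose, the force and the opening at its end, in the units of the state.
- env.state(): the state, without advancing time (a new reading comes with each control period).
- env.snapshot(name): name is "side" or "top"; returns a dict with "pixels" (480x640x3 uint8, red, green, blue), "range_z" (480x640 float32, m along the optical axis (not along the pixel's ray), 0 where there is no reading), "intrinsics" (3x3 intrinsics, pixels), "dist" ([k1, k2, p1, p2, k3] as OpenCV has them; the pictures are not rectified), "pose" (4x4, takes a point from camera to world coordinates). Camera axes: x right, y down, z forward; pixel columns grow to the right and rows downward; lengths in m; the calibration is good to about 2 mm. A picture is of the moment at which its call begins.
- env.sign_off(): hands the job in, once; it reports no verdict.
Trained networks look in the newest picture that a camera, given by its name, has taken for a name from the list of things; names that differ only in an ending like _2 or _b are one class to them, and where a whole thing is asked for, a point or a joint stands for the part that bears it (a point fixed in the world has none). Each returns a list of dicts, best first, with "score" (0 to 1); they miss things now and then, are a little off and sometimes report something else, mostly with a low value. They report only what shows in the picture. A call takes as long as a camera call. They do not tell look-alikes from the thing itself.
- env.look_for(camera, name): "box" ([left, top, right, bottom] in pixels, round what is visible of it).
The state is a dict: "time": time; "joint_positions": joint angles; "joint_vel": joint speeds; "effort": joint torques, N m; "tool_pos": TCP position; "tool_rot": TCP orientation; "contact_force": force on the tool from outside, world axes, zero at the start; "wrist_torque": the same for the moment, N m; "grip_width": finger opening in m.
Only numpy, scipy, OpenCV 4.12 (cv2) and the standard library are available. Lean on these libraries where they do the work, as an engineer would, in place of code of your own. Each camera call takes 0.05 s, during which the arm holds its last target. There are 200 camera calls.

TASK

Take the red pull hook from the tool rack, hook it into the finger hole of the drying cabinet's tray and draw the tray out, gently and without forcing it, until it comes up against its stop; only the hook may touch the tray and the cabinet, and the plaster casts on the tray must stay standing. Then unhook, hang the hook back in a place of the rack, and leave the tray out and everything else as it was.

Things in the scene. Friction and masses are not known exactly. Their poses are not given: they have to be found in the camera images.
- mouth (a point): Point in the plane of the open front of the white bench drying cabinet (fixed; 300 mm wide, 290 deep, 150 high), half-way across, 74 mm above the table: the level of the upper face of the tray's tongue. x points level into the cabinet, y to its left as seen from the robot, z up; the tray slides out along -x.
- hole_mean (a point): Fixed point on the cabinet, 30 mm in front of mouth, same axes: where the centre of the tray's finger hole (round, 20 mm) would be, at its upper rim, with the tray fully in and midway between its guides. The hole is further out (-x) by the value of tray, and sideways (y) anywhere up to 18 mm to either side, as the tray lies loosely: this is not measured and must be seen or felt for.
- tray (a joint): How far the tray is out, in m: 0 = in, 0.110 = against its stop. Starts at 0 to 0.02, stays where left; 3 to 5 N slide it slowly, about 4 N shift it sideways. Its tongue, with the hole, is a level blue sheet, 70 wide, 4 thick, 52 mm out in front, springy (gives 1 mm per 4 N pressed at the hole), over 20 mm free below. More than 25 N from the hook on tray or cabinet is forcing it.
- hook_grip (a point): Centre of the red square handle (24 x 24 mm, 80 high, axis z up) of the pull hook, 0.13 kg, which hangs upright in one place of the rack. 48 mm below it is the underside of its round brass guard (42 across, 8 high), on which it rests; from there a steel strip (4 mm in x, 6 in y) goes down 65 mm on the handle's axis to the foot. Hook axes as hook_foot.
- hook_foot (a point): Centre of the underside of the hook's foot, 113 mm below hook_grip and 5 mm to its -x. The foot is a round button, 15 mm across and 6 thick, bevelled below, that juts out as a toe to the hook's -x. To pull, point hook x into the cabinet, lower the foot through the hole till it is clear below the tongue, pull. To unhook, ease back towards the cabinet till the foot is under the hole again (some 12 mm), lift.
- rack: The tool rack (fixed), an oak board 250 (x) x 85 (y) mm on two legs, its upper face 102 mm above the table. Origin on the table under its middle; x along the row. Three round holes of 28 mm, at x = -0.075, 0, +0.075, y = 0; a tool hangs in each (hook, awl, scraper in any order), its guard on the board, its shank below, the hook with its foot about under the middle of its hole.
- awl_grip (a point): An awl in the rack, to be left alone: light wooden handle of the same form as the hook's; this point is its centre.
- scraper_grip (a point): A scraper in the rack, to be left alone: dark wooden handle of the same form; this point is its centre.
- cast_a_mid (a point): A white plaster finial, 32 mm across its foot, 56 high, standing on the tray; this point is on its axis 24 mm above its foot.
- cast_b_mid (a point): A white plaster column, 34 mm across its foot, 46 high, standing on the tray; this point is on its axis 24 mm above its foot.
- cast_c_mid (a point): A white plaster bowl-like cast, 44 mm across, 36 high, standing on the tray; this point is on its axis 24 mm above its foot.
- candlestick: Copper candlestick, 84 mm across, 95 high; origin under its foot. To be left alone.
- jar: Amber jar with a black lid, 68 mm across, 85 high; origin under it. To be left alone.
- mug: White mug, 80 mm across, 88 high; origin under it. To be left alone.
- cone: Black conical lamp foot, 96 mm across, 88 high; origin under it. To be left alone.
Not all that is in view belongs to the job. What is shaped like the part that bears hook_grip but pink is not meant.

How it is judged:
By the outcome, as a careful person would: the job done as asked, in the order asked, and still so for the second after the job is handed in, with the robot touching nothing.
It also fails if it takes over 72 s, if anything falls off the work surface, if the arm or the gripper's body presses on something with over 40 N, if the wrist force passes 120 N, or if a joint passes its speed limit or range.

## Working session

There is one attempt and no reset: what is moved stays moved. The work goes in short steps, Python scripts to look and compute and a tool call to move; the robot and the scene stay as the last step left them, time stands still between calls to the robot, and variables do not carry over. Pictures are saved under pics/ and viewed, about 8 in all and at most 12, crops included, and the job is handed in when it is done.

Besides the shell and the picture viewer there is one more tool, called after "Call:" as name([rows], argument=value, ...), one row to a line, values as JSON. drive_tool: Moves the arm, as the interface text tells. Its arguments: {"type":"object","properties":{"increments":{"type":"array","items":{"type":"array","items":{"type":"number"}}},"force":{"type":"number"}},"required":["increments"]}

```bash
ls; mkdir -p pics; cat > h.py <<'E'
import numpy as np, cv2
from cell import env
def snap(n,save=None):
    s=env.snapshot(n)
    if save: cv2.imwrite('pics/'+save,s['pixels'][:,:,::-1])
    return s
def world(s,uv,z=None):
    """z None: array of depth-based points; else intersect ray with plane z"""
    uv=np.atleast_2d(np.array(uv,float))
    r=cv2.undistortPoints(uv[:,None],s['intrinsics'],s['dist'])[:,0]
    d=np.c_[r,np.ones(len(r))]; T=s['pose']
    if z is None:
        k=np.array([s['range_z'][int(round(v)),int(round(u))] for u,v in uv])
    else:
        w=d@T[:3,:3].T; k=(z-T[2,3])/w[:,2]
    return (d*k[:,None])@T[:3,:3].T+T[:3,3]
def proj(s,P):
    T=np.linalg.inv(s['pose']); P=np.atleast_2d(P)
    return cv2.projectPoints(P@T[:3,:3].T+T[:3,3],np.zeros(3),np.zeros(3),s['intrinsics'],s['dist'])[0][:,0]
E
python3 - <<'E'
from h import *
print(env.state(),env.tip_reach)
for n in('top','side'):
    s=snap(n,n+'1.png'); print(n,s['pose'].round(3).tolist(),s['intrinsics'].round(1).tolist())
    for t in['hook_grip','rack','tray','awl_grip','scraper_grip','mouth','cast_a_mid','candlestick','jar','mug','cone']:
        try:
            print(t,[(np.round(r['box']).astype(int).tolist(),round(r['score'],2)) for r in env.look_for(n,t)][:4])
        except Exception as e: print(t,e)
E
```

```text
pics
{'time': 0.0, 'joint_positions': array([ 1.21980639,  0.68996811, -0.19450926,  1.56635904,  0.15732288,
        0.90251669, -0.21510015]), 'joint_vel': array([-0.00134785,  0.00052433,  0.00034281,  0.00113638, -0.00105688,
       -0.00112333,  0.00142761]), 'effort': array([ 9.78936223e-04, -5.27567053e+01, -1.26675099e+00, -1.53430206e+01,
       -5.27120847e-02,  6.62941879e-03,  2.01671919e-04]), 'tool_pos': array([ 0.23431407, -0.57874082,  0.24891582]), 'tool_rot': array([-1.57095683,  0.0018502 , -1.18590988]), 'contact_force': array([-0.08115595, -0.37481918, -0.01253865]), 'wrist_torque': array([ 0.00198362, -0.00102868,  0.02441922]), 'grip_width': 0.08811686456246731} 0.011
top [[0.009, -0.994, 0.109, 0.359], [-1.0, -0.009, -0.004, 0.02], [0.005, -0.109, -0.994, 1.583], [0.0, 0.0, 0.0, 1.0]] [[563.1, 0.0, 313.8], [0.0, 563.1, 239.4], [0.0, 0.0, 1.0]]
hook_grip [([205, 265, 226, 281], 0.73), ([267, 236, 304, 284], 0.64), ([174, 328, 230, 348], 0.6)]
rack [([200, 201, 248, 293], 0.87)]
tray [([345, 172, 434, 207], 0.86)]
awl_grip [([220, 206, 237, 225], 0.73)]
scraper_
[... 413 characters left out ...]
 0.781], [-0.015, -0.787, -0.617, 0.895], [0.0, 0.0, 0.0, 1.0]] [[462.4, 0.0, 323.1], [0.0, 462.4, 245.3], [0.0, 0.0, 1.0]]
hook_grip [([288, 292, 351, 306], 0.82), ([309, 377, 366, 428], 0.79), ([279, 295, 298, 330], 0.71), ([394, 190, 417, 227], 0.58)]
rack [([223, 281, 321, 373], 0.96)]
tray [([294, 186, 338, 229], 0.78), ([202, 378, 243, 422], 0.26)]
awl_grip [([237, 266, 256, 300], 0.85)]
scraper_grip [([257, 278, 274, 317], 0.79), ([226, 282, 320, 375], 0.28)]
mouth [([211, 150, 339, 254], 0.71)]
cast_a_mid []
candlestick [([395, 188, 419, 227], 0.69)]
jar [([381, 177, 403, 207], 0.84)]
mug [([150, 327, 193, 388], 0.77), ([222, 279, 320, 373], 0.48)]
cone [([200, 378, 241, 420], 0.89)]
```

View both.

View pics/top1.png

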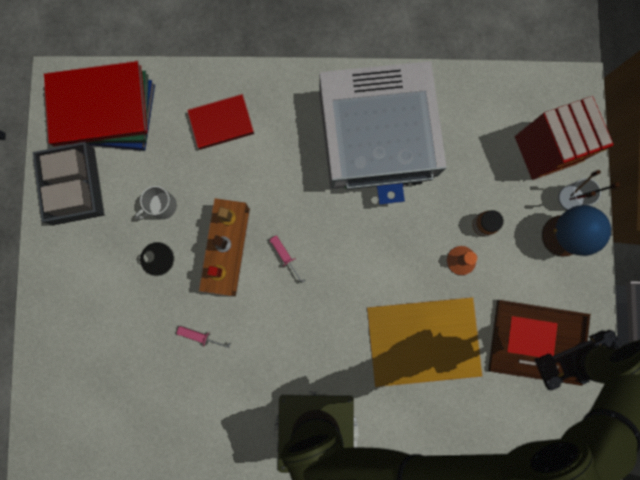

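View pics/side1.png

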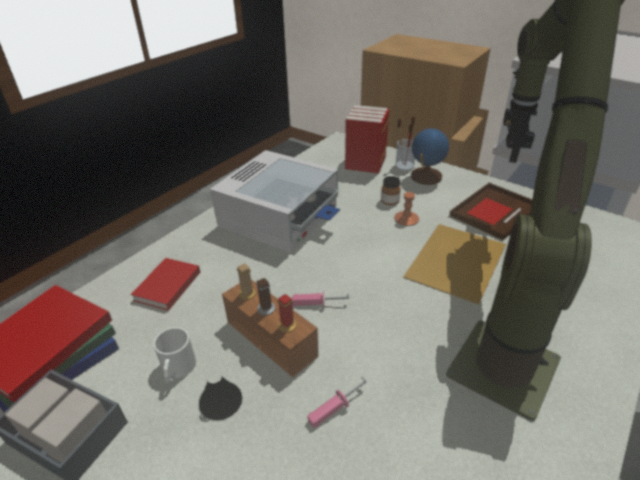

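```bash
python3 - <<'E'
from h import *
t=snap('top'); s=snap('side')
def crop(S,x0,y0,x1,y1,w,h): return cv2.resize(S['pixels'][y0:y1,x0:x1,::-1],(w,h),interpolation=cv2.INTER_CUBIC)
a=crop(t,310,140,450,220,800,457)
b=np.hstack([crop(t,190,190,260,300,0+254,400)[:,:],crop(s,215,255,325,380,273,310+90) ,crop(s,270,170,345,240,273,400)])
cv2.imwrite('pics/c1.png',cv2.resize(a,(800,457))); cv2.imwrite('pics/c2.png',b)
for n,S in(('top',t),('side',s)):
    hsv=cv2.cvtColor(S['pixels'],cv2.COLOR_RGB2HSV)
    for nm,lo,hi,box in(('blue',(100,120,40),(125,255,255),(340,165,420,215) if n=='top' else (290,180,350,240)),('red',(0,170,60),(6,255,255),(195,255,235,290) if n=='top' else (270,285,300,335))):
        m=cv2.inRange(hsv,lo,hi)
        if nm=='red': m|=cv2.inRange(hsv,(174,170,60),(180,255,255))
        k=np.zeros_like(m);k[box[1]:box[3],box[0]:box[2]]=1
        v,u=np.nonzero(m*k); P=world(S,np.c_[u,v]); ok=S['range_z'][v,u]>0; P=P[ok]
        print(n,nm,len(P),u.min(),u.max(),v.min(),v.max(),np.median(P,0).round(4),P.min(0).round(3),P.max(0).round(3))
# board top plane: depth points at z in .095-.109
uu,vv=np.meshgrid(np.arange(195,255),np.arange(192,300)); uv=np.c_[uu.ravel(),vv.ravel()]
P=world(t,uv);m=abs(P[:,2]-.102)<.008; Q=P[m].astype(np.float32); print('board',cv2.minAreaRect((Q[:,:2]*1000)),np.median(Q,0))
uu,vv=np.meshgrid(np.arange(310,455),np.arange(55,212)); uv=np.c_[uu.ravel(),vv.ravel()]
P=world(t,uv);m=abs(P[:,2]-.150)<.01; Q=P[m].astype(np.float32); print('cab',cv2.minAreaRect((Q[:,:2]*1000)),np.median(Q,0))
E
```

```text
top blue 394 377 403 183 203 [ 0.6562 -0.1936  0.0749] [ 0.625 -0.23   0.066] [ 0.682 -0.158  0.085]
top red 108 207 220 266 275 [0.4312 0.2618 0.1894] [0.421 0.252 0.128] [0.444 0.279 0.2  ]
side blue 64 318 335 206 217 [ 0.6606 -0.1957  0.0758] [ 0.63  -0.227  0.073] [ 0.674 -0.171  0.08 ]Traceback (most recent call last):
  File "<stdin>", line 13, in <module>
  File "h.py", line 10, in world
    r=cv2.undistortPoints(uv[:,None],s['intrinsics'],s['dist'])[:,0]
      ~~~~~~~~~~~~~~~~~~~^^^^^^^^^^^^^^^^^^^^^^^^^^^^^^^^^^^^^^
cv2.error: OpenCV(4.12.0) /io/opencv/modules/calib3d/src/undistort.dispatch.cpp:347: error: (-215:Assertion failed) CV_IS_MAT(_src) && CV_IS_MAT(_dst) && (_src->rows == 1 || _src->cols == 1) && (_dst->rows == 1 || _dst->cols == 1) && _src->cols + _src->rows - 1 == _dst->rows + _dst->cols - 1 && (CV_MAT_TYPE(_src->type) == CV_32FC2 || CV_MAT_TYPE(_src->type) == CV_64FC2) && (CV_MAT_TYPE(_dst->type) == CV_32FC2 || CV_MAT_TYPE(_dst->type) == CV_64FC2) in function 'cvUndistortPointsInternal'
```

View pics/c1.png

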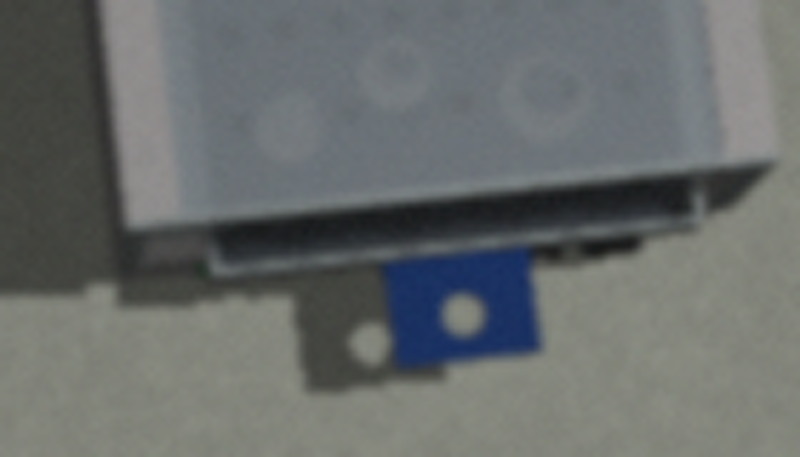

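View pics/c2.png

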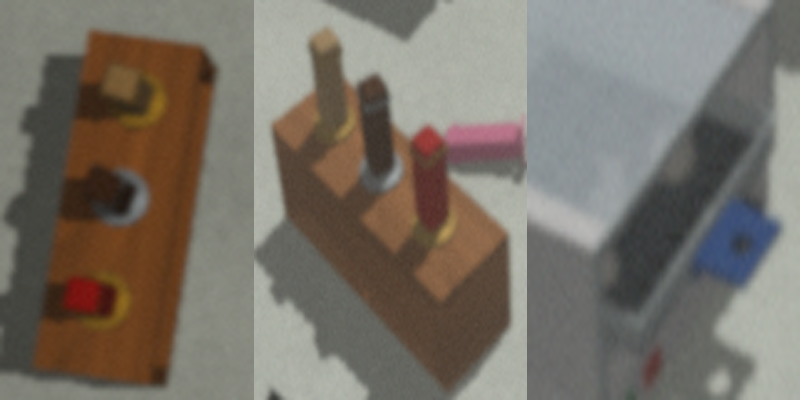

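```bash
python3 - <<'E'
from h import *
t=snap('top'); s=snap('side')
def grid(S,box):
    uu,vv=np.meshgrid(np.arange(box[0],box[2]),np.arange(box[1],box[3])); uv=np.c_[uu.ravel(),vv.ravel()]
    uv=uv[S['range_z'][uv[:,1],uv[:,0]]>0]; return uv,world(S,uv)
def rect(S,box,z,tol):
    uv,P=grid(S,box); m=abs(P[:,2]-z)<tol
    im=np.zeros((480,640),np.uint8); im[uv[m][:,1],uv[m][:,0]]=1
    im=cv2.morphologyEx(im,cv2.MORPH_OPEN,np.ones((3,3)))
    v,u=np.nonzero(im); Q=world(S,np.c_[u,v],z)
    return cv2.minAreaRect((Q[:,:2]*1000).astype(np.float32)),np.median(P[m],0).round(4)
print('board',rect(t,(195,192,255,300),.102,.008))
print('cab',rect(t,(310,55,455,212),.150,.012))
# saturation-based board rect
hsv=cv2.cvtColor(t['pixels'],cv2.COLOR_RGB2HSV)
m=cv2.inRange(hsv,(100,120,40),(125,255,255)); m[:165]=0;m[215:]=0;m[:,:340]=0;m[:,420:]=0
v,u=np.nonzero(m);Q=world(t,np.c_[u,v],.074);print('tongue',cv2.minAreaRect((Q[:,:2]*1000).astype(np.float32)))
# hole = non-blue inside blue
c,h=cv2.findContours(m,cv2.RETR_CCOMP,cv2.CHAIN_APPROX_NONE)
for i,k in enumerate(c):
    if h[0][i][3]>=0 and len(k)>6:
        p=world(t,k[:,0],.073); print('hole',k[:,0].mean(0),p.mean(0).round(4),np.ptp(p,axis=0).round(3), world(t,[k[:,0].mean(0)],.074).round(4))
# top face of red handle by height
for nm,(bx) in {'top':(198,258,235,285),'side':(270,285,300,335)}.items():
    S=t if nm=='top' else s
    uv,P=grid(S,bx); H=P[:,2]>.183; print(nm,'handle top',H.sum(),np.median(P[H],0).round(4),P[H].min(0).round(3),P[H].max(0).round(3),P[:,2].max())
    hs=cv2.cvtColor(S['pixels'],cv2.COLOR_RGB2HSV)
for nm,uv in(('rackcorners',[(190+90*.2756,190+32*.275),(190+215*.2756,190+48*.275),(190+165*.2756,190+385*.275),(190+35*.2756,190+372*.275)]),):
    print(nm,world(t,uv,.102).round(4).tolist())
print('guard c',world(t,[(190+100*.2756,190+303*.275)],.110).round(4), 'redtop',world(t,[(190+82*.2756,190+296*.275)],.198).round(4))
print('cab front top corners',world(t,[(310+128*.175,140+228*.175),(310+775*.175,140+162*.175)],.150).round(4).tolist())
print('front lip',world(t,[(310+212*.175,140+275*.175),(310+705*.175,140+225*.175)],.074).round(4).tolist())
# pictures in metric top-down rectified view of rack at z=.11 and z=.19
for z in(.110,.190):
    pass
g=np.mgrid[0:400,0:300]; X=.56-g[0]*.0005; Y=.33-g[1]*.0005
out=[]
for z in(.110,.190):
    uv=proj(t,np.c_[X.ravel(),Y.ravel(),np.full(X.size,z)]).reshape(400,300,2).astype(np.float32)
    out.append(cv2.remap(t['pixels'],uv[...,0],uv[...,1],cv2.INTER_CUBIC)[:,:,::-1])
cv2.imwrite('pics/rect.png',np.hstack(out))
E
```

```text
board (((501.69915771484375, 255.28709411621094), (86.33683776855469, 250.50355529785156), 82.25323486328125), array([0.4938, 0.2525, 0.1034]))
cab (((836.203857421875, -163.1864013671875), (297.89495849609375, 302.68133544921875), 6.746941566467285), array([ 0.8329, -0.1631,  0.1497]))
tongue ((653.7706909179688, -195.30184936523438), (50.026737213134766, 69.08335876464844), 7.258212566375732)
hole [390.84615385 194.53846154] [ 0.6504 -0.1962  0.073 ] [0.025 0.025 0.   ] [[ 0.6502 -0.1961  0.074 ]]
top handle top 96 [0.4313 0.2645 0.1907] [0.419 0.252 0.183] [0.444 0.277 0.197] 0.1974011851121611
side handle top 117 [0.4278 0.2643 0.1905] [0.417 0.243 0.183] [0.49  0.275 0.194] 0.1943131436048493
rackcorners [[0.6286, 0.2782, 0.102], [0.6175, 0.1859, 0.102], [0.3713, 0.2168, 0.102], [0.3797, 0.3111, 0.102]]
guard c [[0.4295 0.264  0.11  ]] redtop [[0.4299 0.2618 0.198 ]]
cab front top corners [[0.6724, -0.0337, 0.15], [0.7065, -0.329, 0.15]]
front lip [[0.6666, -0.0767, 0.074], [0.6936, -0.3132, 0.074]]
```

View pics/rect.png

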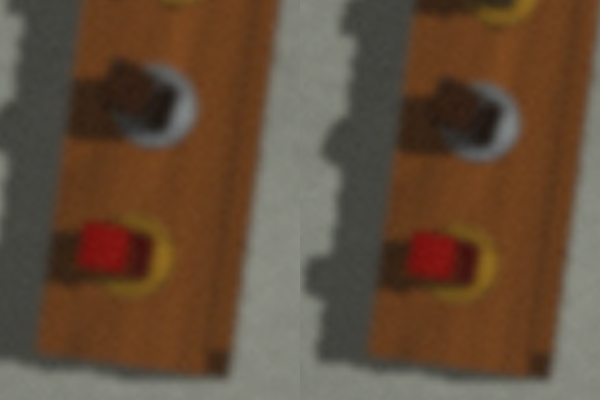

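```bash
cat >> h.py <<'E'
from scipy.spatial.transform import Rotation as Ro
def inc(*wps):
    """wps: (x,y,z,yawdeg) TCP targets, tool down; prints shift mm / turn deg from now"""
    st=env.state(); R=Ro.from_euler('xyz',st['tool_rot'])
    for x,y,z,a in wps:
        G=Ro.from_euler('xyz',[-np.pi/2,0,np.radians(a)])
        print((R.inv().apply(np.array([x,y,z])-st['tool_pos'])*1000).round(1),(R.inv()*G).as_rotvec(True).round(1))
E
python3 - <<'E'
from h import *
inc((.44,-.30,.27,-78),(.47,-.12,.27,-97.7),(.431,.264,.25,-97.7))
E
```

```text
[-181.8  -20.3  295.2] [-0. 10.  0.]
[-337.4  -20.3  390.6] [-0.  29.7  0. ]
[-7.079e+02 -3.000e-01  4.985e+02] [-0.  29.7  0. ]
```

Call:
drive_tool([
  [0,-182,-20,295,0,10,0],
  [0,-182,-20,295,0,10,0],
  [0,-182,-20,295,0,10,0],
  [0,-182,-20,295,0,10,0],
  [0,-182,-20,295,0,10,0],
  [0,-182,-20,295,0,10,0],
  [0,-220,-20,320,0,20,0],
  [0,-260,-20,340,0,27,0],
])

```text
time: 2.07
tool_pos: [0.4191, -0.3011, 0.2673]
tool_rot: [-1.568, -0.0, -1.616]
contact_force: [0.3, 0.1, -0.0]
grip_width: 0.088
```

```bash
python3 -c "
from h import *
inc((.431,.264,.25,-97.7))"
```

```text
[-565.1   17.   -13.6] [-0.1  5.1  0. ]
```

Call:
drive_tool([
  [0,-565,17,30,0,5,0],
  [0,-565,17,30,0,5,0],
  [0,-565,17,30,0,5,0],
  [0,-565,17,10,0,5,0],
  [0,-565,17,-14,0,5,0],
  [0,-565,17,-14,0,5,0],
  [0,-565,17,-14,0,5,0],
  [0,-565,17,-14,0,5,0],
])

```text
time: 2.73
tool_pos: [0.4313, 0.0319, 0.2573]
tool_rot: [-1.567, 0.0, -1.703]
contact_force: [0.5, 0.8, 0.3]
grip_width: 0.0882
```

```bash
python3 -c "
from h import *
inc((.431,.264,.22,-97.7))"
```

```text
[-230.    37.2  -31.1] [-0.2  0.1 -0. ]
```

Call:
drive_tool([
  [0,-230,10,-31,0,0,0],
  [0,-230,10,-31,0,0,0],
  [0,-230,10,-31,0,0,0],
  [0,-230,10,-31,0,0,0],
  [0,-230,10,-31,0,0,0],
  [0,-230,10,-31,0,0,0],
  [0,-230,37,-31,0,0,0],
  [0,-230,37,-31,0,0,0],
])

```text
time: 3.4
tool_pos: [0.4289, 0.2654, 0.2175]
tool_rot: [-1.572, -0.003, -1.699]
contact_force: [-0.9, -0.5, 0.2]
grip_width: 0.088
```

```bash
python3 - <<'E'
from h import *
inc((.431,.264,.145,-97.7))
s=snap('side'); t=snap('top')
a=cv2.resize(s['pixels'][220:380,200:360,::-1],(500,500),interpolation=cv2.INTER_CUBIC)
cv2.imwrite('pics/g1.png',a)
# expected handle centre projected
print(proj(s,[(.431,.264,.19),env.state()['tool_pos']]))
E
```

```text
[ 0.9 72.5  2.3] [0.  0.4 0.1]
[[283.78808243 299.16908062]
 [283.37144227 288.89152824]]
```

View pics/g1.png

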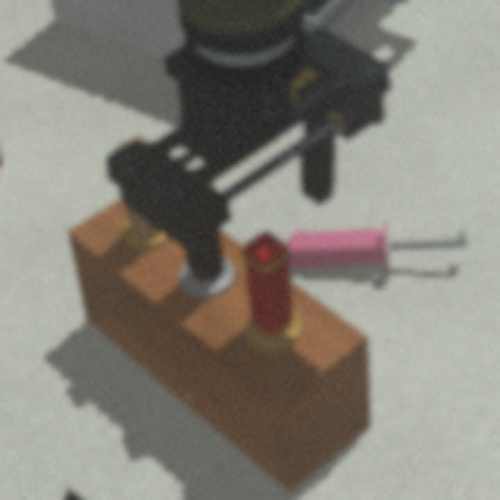

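Call:
drive_tool([
  [0,1,36,2,0,0,0],
  [0,1,55,2,0,0,0],
  [0,1,66,2,0,0,0],
  [0,1,72,2,0,0,0],
  [0,1,72,2,0,0,0],
])

```text
time: 3.92
tool_pos: [0.4327, 0.26, 0.1478]
tool_rot: [-1.57, -0.004, -1.706]
contact_force: [-0.7, -0.2, -0.3]
grip_width: 0.0881
```

Call:
drive_tool([
  [0.4,0,0,0,0,0,0],
  [0.7,0,0,0,0,0,0],
  [1,0,0,0,0,0,0],
  [1,0,0,0,0,0,0],
  [1,0,0,0,0,0,0],
  [1,0,0,0,0,0,0],
  [1,0,0,0,0,0,0],
  [1,0,0,0,0,0,0],
], force=35)

```text
time: 4.58
tool_pos: [0.4326, 0.26, 0.1479]
tool_rot: [-1.57, -0.004, -1.706]
contact_force: [-0.4, 0.0, -0.6]
grip_width: 0.0369
```

Call:
drive_tool([
  [1,0,0,0,0,0,0],
  [1,0,0,0,0,0,0],
  [1,0,0,0,0,0,0],
  [1,0,0,0,0,0,0],
], force=35)

```text
time: 4.92
tool_pos: [0.4326, 0.2602, 0.1478]
tool_rot: [-1.57, -0.004, -1.706]
contact_force: [-0.0, 0.7, -0.7]
grip_width: 0.0237
```

Call:
drive_tool([
  [1,0,-10,0,0,0,0],
  [1,0,-25,0,0,0,0],
  [1,0,-40,0,0,0,0],
  [1,0,-60,0,0,0,0],
  [1,0,-80,0,0,0,0],
  [1,0,-105,0,0,0,0],
  [1,0,-125,0,0,0,0],
  [1,0,-125,0,0,0,0],
])

```text
time: 5.58
tool_pos: [0.4344, 0.2615, 0.2769]
tool_rot: [-1.564, 0.002, -1.706]
contact_force: [0.8, -0.1, -0.8]
grip_width: 0.0236
```

```bash
python3 - <<'E'
from h import *
inc((.45,.10,.27,-83),(.50,-.1,.27,-83))
E
```

```text
[158.    6.9  37.3] [ -0.4 -14.8  -0. ]
[349.4   7.1 113.8] [ -0.4 -14.8  -0. ]
```

Call:
drive_tool([
  [1,158,7,37,0,-4,0],
  [1,158,7,37,0,-8,0],
  [1,158,7,37,0,-12,0],
  [1,158,7,37,0,-15,0],
  [1,158,7,37,0,-15,0],
  [1,158,7,37,0,-15,0],
])

```text
time: 6.08
tool_pos: [0.4494, 0.0969, 0.2696]
tool_rot: [-1.565, -0.001, -1.451]
contact_force: [-0.0, 0.3, -1.9]
grip_width: 0.024
```

```bash
python3 - <<'E'
from h import *
s=snap('side'); t=snap('top'); st=env.state(); p=st['tool_pos']; print(p,st['tool_rot'])
c=proj(s,[p-[0,0,.06]])[0].astype(int); d=proj(t,[p])[0].astype(int); print(c,d)
a=cv2.resize(s['pixels'][c[1]-50:c[1]+50,c[0]-40:c[0]+40,::-1],(480,600),interpolation=cv2.INTER_CUBIC)
b=cv2.resize(t['pixels'][d[1]-40:d[1]+60,d[0]-20:d[0]+33,::-1],(318,600),interpolation=cv2.INTER_CUBIC)
cv2.imwrite('pics/hk.png',np.hstack([a,b]))
print(proj(s,[p+[0,0,.002-.113],p+[-.02,0,-.111],p+[0,.02,-.111]]),[c[0]-40,c[1]-50])
E
```

```text
[0.44945821 0.10063407 0.2697097 ] [-1.56440417e+00  4.27213247e-04 -1.44436611e+00]
[321 250] [276 262]
[[322.18260806 266.67235674]
 [328.82550291 269.80018967]
 [317.25042078 271.08290175]] [np.int64(281), np.int64(200)]
```

View pics/hk.png

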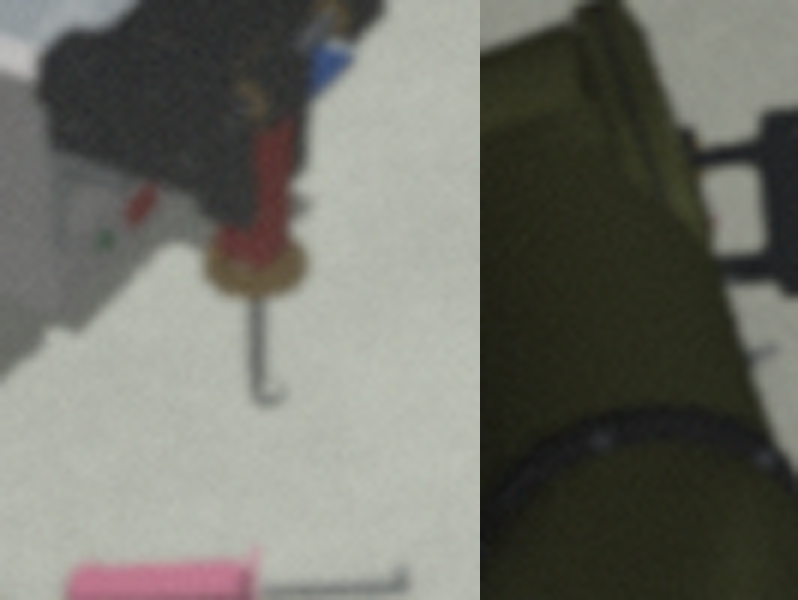

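```bash
python3 - <<'E'
from h import *
s=snap('side'); st=env.state(); p=st['tool_pos']; y=np.degrees(st['tool_rot'][2])+90
im=cv2.resize(s['pixels'][235:285,300:350,::-1],(600,600),interpolation=cv2.INTER_CUBIC)
im=cv2.convertScaleAbs(im,alpha=1.3)[160:560,100:500]
outs=[]
off=np.array([1.7,0])   # seen shank offset
for k in(180,270):
    o=im.copy(); a=np.radians(y+k); d=np.array([np.cos(a),np.sin(a),0])
    th=np.linspace(0,2*np.pi,40)
    for h in(0,.006):
        c=p+d*.005+[0,0,.002-.113+h]
        q=(proj(s,c+.0075*np.c_[np.cos(th),np.sin(th),0*th])+off-[300,235]+.5)*12-[100,160]
        cv2.polylines(o,[q.astype(int)],True,(0,0,255) if h else (0,160,0),1)
    q=(proj(s,[p-[0,0,.046],p-[0,0,.111]])+off-[300,235]+.5)*12-[100,160]; cv2.line(o,tuple(q[0].astype(int)),tuple(q[1].astype(int)),(255,0,0),1)
    outs.append(o)
cv2.imwrite('pics/hyp.png',np.hstack(outs)); print(y,p)
E
```

```text
7.3437793483981295 [0.44940959 0.1013773  0.26973453]
```

View pics/hyp.png

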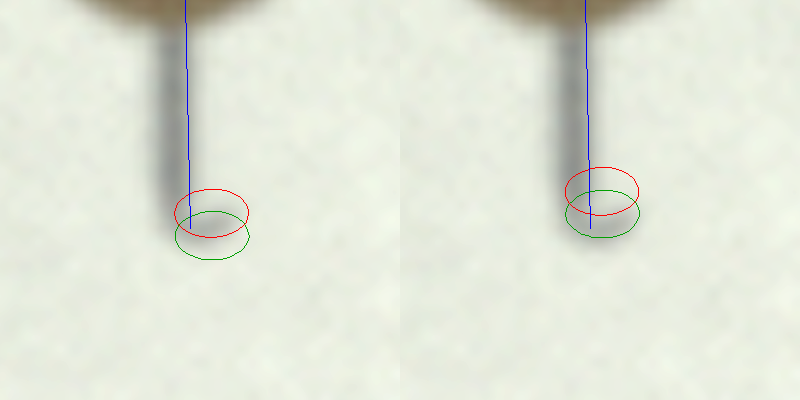

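```bash
python3 - <<'E'
from h import *
inc((.60,-.18,.25,-83.2),(.6567,-.1953,.225,-83.2))
s=snap('side'); hsv=cv2.cvtColor(s['pixels'],cv2.COLOR_RGB2HSV)
m=cv2.inRange(hsv,(100,120,40),(125,255,255)); m[:170]=0;m[240:]=0;m[:,:290]=0;m[:,350:]=0
v,u=np.nonzero(m);print(len(v),u.min(),u.max(),v.min(),v.max())
E
```

```text
[298.3  20.3 113.3] [-0.4  0.5 -0. ]
[320.8  45.6 167.4] [-0.4  0.5 -0. ]
16 332 336 208 213
```

Call:
drive_tool([
  [1,298,0,113,0,0,0],
  [1,298,0,113,0,0,0],
  [1,298,0,113,0,0,0],
  [1,298,10,113,-0.4,0.5,0],
  [1,298,20,113,-0.4,0.5,0],
  [1,298,20,113,-0.4,0.5,0],
  [1,305,20,130,-0.4,0.5,0],
  [1,310,20,140,-0.4,0.5,0],
])

```text
time: 6.95
tool_pos: [0.6227, -0.183, 0.2505]
tool_rot: [-1.573, 0.001, -1.45]
contact_force: [1.6, 1.7, -1.4]
grip_width: 0.0236
```

```bash
python3 - <<'E'
from h import *
inc((.6567,-.1953,.210,-83.2))
E
```

```text
[16.3 40.4 32.4] [ 0.1  0.1 -0. ]
```

Call:
drive_tool([
  [1,8,20,16,0,0,0],
  [1,16,35,32,0,0,0],
  [1,16,48,32,0,0,0],
  [1,16,48,32,0,0,0],
  [1,16,48,32,0,0,0],
])

```text
time: 7.37
tool_pos: [0.6559, -0.1929, 0.2012]
tool_rot: [-1.576, 0.002, -1.447]
contact_force: [0.3, 0.0, -0.2]
grip_width: 0.0236
```

```bash
python3 - <<'E'
from h import *
s=snap('side'); st=env.state(); p=st['tool_pos']; print(p,st['tool_rot'])
x0,y0=300,180
im=cv2.resize(s['pixels'][y0:y0+45,x0:x0+60,::-1],(780,585),interpolation=cv2.INTER_CUBIC)
im=cv2.convertScaleAbs(im,alpha=1.4)
th=np.linspace(0,2*np.pi,50); e=np.array([.993,.1175,0])
def circ(c,r,col):
    q=(proj(s,c+r*np.c_[np.cos(th),np.sin(th),0*th])-[x0,y0]+.5)*13
    cv2.polylines(im,[q.astype(int)],True,col,1)
circ(np.array([.6502,-.1961,.074]),.010,(0,255,255))
circ(p-e*.0065-[0,0,.1108],.0075,(0,255,0)); circ(p-e*.0065-[0,0,.1048],.0075,(0,0,255))
cv2.imwrite('pics/hov.png',im)
inc((.6567,-.1953,.21,-83.2))
E
```

```text
[ 0.65642445 -0.1933304   0.20246986] [-1.57368716e+00  1.25955829e-03 -1.44765979e+00]
[ 2.  -7.5  0. ] [ 0.2  0.3 -0.1]
```

View pics/hov.png

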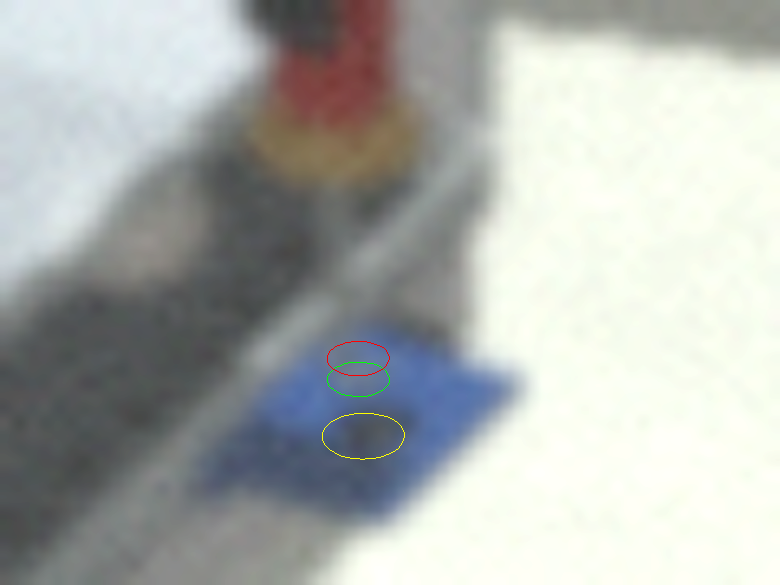

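Call:
drive_tool([
  [1,4,4,0,0,0,0],
  [1,4,9,0,0,0,0],
  [1,4,14,0,0,0,0],
  [1,4,14,0,0,0,0],
  [1,4,14,0,0,0,0],
])

```text
time: 7.83
tool_pos: [0.6565, -0.1972, 0.1882]
tool_rot: [-1.574, 0.002, -1.448]
contact_force: [0.5, 0.4, -1.0]
grip_width: 0.0239
```

Call:
drive_tool([
  [1,0,2,0,0,0,0],
  [1,0,4,0,0,0,0],
  [1,0,6,0,0,0,0],
  [1,0,6,0,0,0,0],
])

```text
time: 8.17
tool_pos: [0.6562, -0.1971, 0.1818]
tool_rot: [-1.575, 0.002, -1.448]
contact_force: [-0.7, -0.1, -1.4]
grip_width: 0.0238
```

Call:
drive_tool([
  [1,0,2,0,0,0,0],
  [1,0,4,0,0,0,0],
  [1,0,5,0,0,0,0],
  [1,0,5,0,0,0,0],
])

```text
time: 8.5
tool_pos: [0.656, -0.197, 0.1764]
tool_rot: [-1.576, 0.002, -1.448]
contact_force: [0.5, 0.8, -2.0]
grip_width: 0.0239
```

Call:
drive_tool([
  [1,0,2,0,0,0,0],
  [1,0,4,0,0,0,0],
  [1,0,7,0,0,0,0],
  [1,0,7,0,0,0,0],
  [1,0,7,0,0,0,0],
])

```text
time: 8.92
tool_pos: [0.6557, -0.1969, 0.169]
tool_rot: [-1.576, 0.002, -1.448]
contact_force: [-1.2, 0.2, -0.7]
grip_width: 0.0232
```

Call:
drive_tool([
  [1,0,1,-2,0,0,0],
  [1,0,1,-4,0,0,0],
  [1,0,1,-6,0,0,0],
  [1,0,1,-8,0,0,0],
  [1,0,1,-10,0,0,0],
  [1,0,1,-12,0,0,0],
  [1,0,1,-14,0,0,0],
  [1,0,1,-16,0,0,0],
])

```text
time: 9.58
tool_pos: [0.6414, -0.1988, 0.1687]
tool_rot: [-1.572, 0.002, -1.447]
contact_force: [4.0, -0.2, -2.0]
grip_width: 0.0239
```

Call:
drive_tool([
  [1,0,0,-2,0,0,0],
  [1,0,0,-4,0,0,0],
  [1,0,0,-6,0,0,0],
  [1,0,0,-8,0,0,0],
  [1,0,0,-10,0,0,0],
  [1,0,0,-12,0,0,0],
  [1,0,0,-14,0,0,0],
  [1,0,0,-16,0,0,0],
])

```text
time: 10.25
tool_pos: [0.6254, -0.2009, 0.1688]
tool_rot: [-1.572, 0.001, -1.447]
contact_force: [2.0, -0.8, -1.3]
grip_width: 0.0237
```

Call:
drive_tool([
  [1,0,0,-3,0,0,0],
  [1,0,0,-6,0,0,0],
  [1,0,0,-9,0,0,0],
  [1,0,0,-12,0,0,0],
  [1,0,0,-15,0,0,0],
  [1,0,0,-18,0,0,0],
  [1,0,0,-21,0,0,0],
  [1,0,0,-24,0,0,0],
])

```text
time: 10.92
tool_pos: [0.6014, -0.2039, 0.1688]
tool_rot: [-1.572, 0.001, -1.447]
contact_force: [3.3, -0.0, -1.3]
grip_width: 0.0239
```

```bash
cat >> h.py <<'E'
def tongue():
    t=snap('side'); hsv=cv2.cvtColor(t['pixels'],cv2.COLOR_RGB2HSV)
    m=cv2.inRange(hsv,(100,120,40),(125,255,255)); m[:180]=0;m[270:]=0;m[:,:300]=0;m[:,375:]=0
    v,u=np.nonzero(m); Q=world(t,np.c_[u,v],.074); x=(Q[:,:2]-[.6895,-.181])@[.993,.1175]
    print('tongue x rel mouth: outer edge',np.percentile(x,3).round(4),'n',len(v))
E
python3 - <<'E'
from h import *
tongue(); print(env.state()['contact_force'],env.state()['wrist_torque'])
E
```

```text
tongue x rel mouth: outer edge -0.095 n 14
[ 2.52439667 -1.15107878 -2.16312052] [-0.07502038 -0.76868024  0.00142038]
```

Call:
drive_tool([
  [1,0,0,-3,0,0,0],
  [1,0,0,-6,0,0,0],
  [1,0,0,-9,0,0,0],
  [1,0,0,-12,0,0,0],
  [1,0,0,-15,0,0,0],
  [1,0,0,-18,0,0,0],
  [1,0,0,-21,0,0,0],
  [1,0,0,-24,0,0,0],
])

```text
time: 11.63
tool_pos: [0.5763, -0.207, 0.1688]
tool_rot: [-1.573, 0.002, -1.448]
contact_force: [4.2, -0.3, -2.7]
grip_width: 0.0237
```

Call:
drive_tool([
  [1,0,0,-2,0,0,0],
  [1,0,0,-4,0,0,0],
  [1,0,0,-6,0,0,0],
  [1,0,0,-8,0,0,0],
  [1,0,0,-10,0,0,0],
  [1,0,0,-12,0,0,0],
  [1,0,0,-14,0,0,0],
  [1,0,0,-16,0,0,0],
])

```text
time: 12.3
tool_pos: [0.5602, -0.209, 0.1689]
tool_rot: [-1.573, 0.002, -1.448]
contact_force: [3.8, -0.8, -1.7]
grip_width: 0.0237
```

```bash
python3 - <<'E'
from h import *
tongue(); t=snap('top')
cv2.imwrite('pics/mid.png',cv2.resize(t['pixels'][50:250,290:470,::-1],(540,600),interpolation=cv2.INTER_CUBIC))
E
```

```text
tongue x rel mouth: outer edge -0.1368 n 17
```

Call:
drive_tool([
  [1,0,0,-1.5,0,0,0],
  [1,0,0,-3,0,0,0],
  [1,0,0,-4.5,0,0,0],
  [1,0,0,-6,0,0,0],
  [1,0,0,-7.5,0,0,0],
  [1,0,0,-9,0,0,0],
  [1,0,0,-10.5,0,0,0],
  [1,0,0,-12,0,0,0],
])

```text
time: 13.07
tool_pos: [0.5482, -0.2104, 0.169]
tool_rot: [-1.573, 0.002, -1.448]
contact_force: [5.8, 1.2, -1.9]
grip_width: 0.024
```

Call:
drive_tool([
  [1,0,0,-1,0,0,0],
  [1,0,0,-2,0,0,0],
  [1,0,0,-3,0,0,0],
  [1,0,0,-3,0,0,0],
])

```text
time: 13.4
tool_pos: [0.547, -0.2104, 0.1694]
tool_rot: [-1.569, 0.001, -1.447]
contact_force: [5.7, 1.0, -3.4]
grip_width: 0.0232
```

Call:
drive_tool([
  [1,0,0,-1,0,0,0],
  [1,0,0,-2,0,0,0],
  [1,0,0,-3,0,0,0],
  [1,0,0,-3,0,0,0],
])

```text
time: 13.73
tool_pos: [0.5457, -0.2106, 0.1697]
tool_rot: [-1.565, 0.001, -1.447]
contact_force: [5.9, 1.5, -3.0]
grip_width: 0.0236
```

```bash
python3 - <<'E'
from h import *
tongue(); st=env.state(); print(st['contact_force'],st['wrist_torque'],st['tool_pos'],st['tool_rot'])
t=snap('top'); s=snap('side')
a=cv2.resize(t['pixels'][130:230,320:450,::-1],(540,415),interpolation=cv2.INTER_CUBIC)
b=cv2.resize(s['pixels'][150:270,280:355,::-1],(260,415),interpolation=cv2.INTER_CUBIC)
cv2.imwrite('pics/stop.png',np.hstack([a,b]))
E
```

```text
tongue x rel mouth: outer edge -0.1486 n 20
[ 6.52522334  0.95491566 -2.56409106] [ 0.17127764 -1.93594338 -0.00573048] [ 0.54566473 -0.21056274  0.16970168] [-1.56560570e+00  8.95327339e-04 -1.44700402e+00]
```

View pics/stop.png

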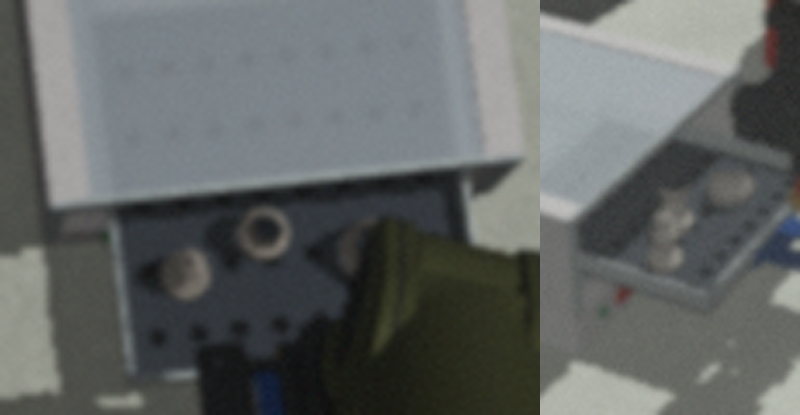

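Call:
drive_tool([
  [1,0,0,-1,0,0,0],
  [1,0,0,-2,0,0,0],
  [1,0,0,-3,0,0,0],
  [1,0,0,-3,0,0,0],
])

```text
time: 14.22
tool_pos: [0.5443, -0.2108, 0.17]
tool_rot: [-1.562, 0.0, -1.447]
contact_force: [6.5, 0.2, -3.6]
grip_width: 0.0238
```

```bash
python3 - <<'E'
from h import *
tongue(); st=env.state(); print(st['contact_force'],st['wrist_torque'],st['tool_pos'],st['tool_rot'])
E
```

```text
tongue x rel mouth: outer edge -0.1486 n 19
[ 6.66864051 -1.37341548 -3.6432408 ] [ 0.11529621 -1.91689204 -0.01605508] [ 0.54427219 -0.21071773  0.16995403] [-1.56218250e+00  3.73531384e-04 -1.44656561e+00]
```

Call:
drive_tool([
  [1,0,0,-1,-0.2,0,0],
  [1,0,0,-2,-0.4,0,0],
  [1,0,0,-3,-0.5,0,0],
  [1,0,0,-4,-0.5,0,0],
  [1,0,0,-4,-0.5,0,0],
])

```text
time: 14.68
tool_pos: [0.542, -0.211, 0.1702]
tool_rot: [-1.567, -0.0, -1.446]
contact_force: [5.7, 0.3, -4.1]
grip_width: 0.0237
```

```bash
python3 - <<'E'
from h import *
tongue(); st=env.state(); print(st['contact_force'],st['wrist_torque'],st['tool_pos'],st['tool_rot'])
E
```

```text
tongue x rel mouth: outer edge -0.1496 n 22
[ 6.58847304  0.0202881  -3.56017236] [ 0.09695602 -1.91452186 -0.06319525] [ 0.5420023  -0.21103311  0.17019434] [-1.56724499e+00 -2.55607460e-04 -1.44606057e+00]
```

Call:
drive_tool([
  [1,0,0,0,0,0,0],
  [1,0,0,0,0,0,0],
  [1,0,0,-1,0,0,0],
  [1,0,0,-2,0,0,0],
  [1,0,0,-2,0,0,0],
], force=60)

```text
time: 15.15
tool_pos: [0.5416, -0.2112, 0.1706]
tool_rot: [-1.564, -0.001, -1.446]
contact_force: [6.5, 0.2, -2.9]
grip_width: 0.0233
```

```bash
python3 - <<'E'
from h import *
tongue(); st=env.state(); print(st['contact_force'],st['wrist_torque'],st['tool_pos'],st['tool_rot'])
E
```

```text
tongue x rel mouth: outer edge -0.1486 n 20
[ 6.42511523 -0.19767986 -4.33602305] [ 0.01668565 -1.95636584 -0.0281356 ] [ 0.54159725 -0.21113608  0.17052462] [-1.56373200e+00 -8.53443515e-04 -1.44569623e+00]
```

Call:
drive_tool([
  [1,0,0,-2,-0.3,0,0],
  [1,0,0,-4,-0.5,0,0],
  [1,0,0,-5,-0.5,0,0],
  [1,0,0,-5,-0.5,0,0],
])

```text
time: 15.53
tool_pos: [0.541, -0.2111, 0.1714]
tool_rot: [-1.563, -0.002, -1.444]
contact_force: [10.1, 1.2, -4.8]
grip_width: 0.0235
```

```bash
python3 - <<'E'
from h import *
tongue(); st=env.state(); print(st['contact_force'],st['wrist_torque'],st['tool_pos'],st['tool_rot'])
E
```

```text
tongue x rel mouth: outer edge -0.1489 n 18
[ 9.84183168  1.16427962 -6.29628827] [ 0.2316643  -3.07993922 -0.04118654] [ 0.54104866 -0.21112024  0.17131822] [-1.56311033 -0.00225225 -1.44447165]
```

```bash
cat >> h.py <<'E'
def incr(p,rpy):
    st=env.state(); R=Ro.from_euler('xyz',st['tool_rot']); G=Ro.from_euler('xyz',rpy)
    print((R.inv().apply(np.array(p)-st['tool_pos'])*1000).round(1),(R.inv()*G).as_rotvec(True).round(1))
E
python3 - <<'E'
from h import *
incr((.559,-.209,.169),(-1.628,0,-1.450))
E
```

```text
[ 0.2  2.5 18.1] [-3.7  0.3  0.1]
```

Call:
drive_tool([
  [1,0,1,3,0,0,0],
  [1,0,1.5,6,-0.5,0,0],
  [1,0,2,9,-1.3,0,0],
  [1,0,2.5,12,-2.2,0,0],
  [1,0,2.5,15,-3,0.3,0],
  [1,0,2.5,17,-3.7,0.3,0],
  [1,0,2.5,18,-3.7,0.3,0],
  [1,0,2.5,18,-3.7,0.3,0],
])

```text
time: 16.25
tool_pos: [0.5585, -0.2087, 0.1686]
tool_rot: [-1.629, -0.002, -1.449]
contact_force: [-0.1, 0.0, -0.6]
grip_width: 0.0233
```

```bash
python3 - <<'E'
from h import *
tongue(); st=env.state(); p=st['tool_pos']; print(st['contact_force'],st['wrist_torque'],p,st['tool_rot'])
s=snap('side'); x0,y0=290,180
q=proj(s,[p]); print(q)
im=cv2.resize(s['pixels'][y0:y0+66,x0:x0+88,::-1],(792,594),interpolation=cv2.INTER_CUBIC)
cv2.imwrite('pics/unh.png',cv2.convertScaleAbs(im,alpha=1.5))
E
```

```text
tongue x rel mouth: outer edge -0.1499 n 18
[-0.07146244  0.19543433 -2.07957994] [ 0.03903907 -0.04548789  0.01659489] [ 0.55824772 -0.20885697  0.16867967] [-1.62926851 -0.00215602 -1.44965141]
[[354.80478643 194.55735367]]
```

View pics/unh.png

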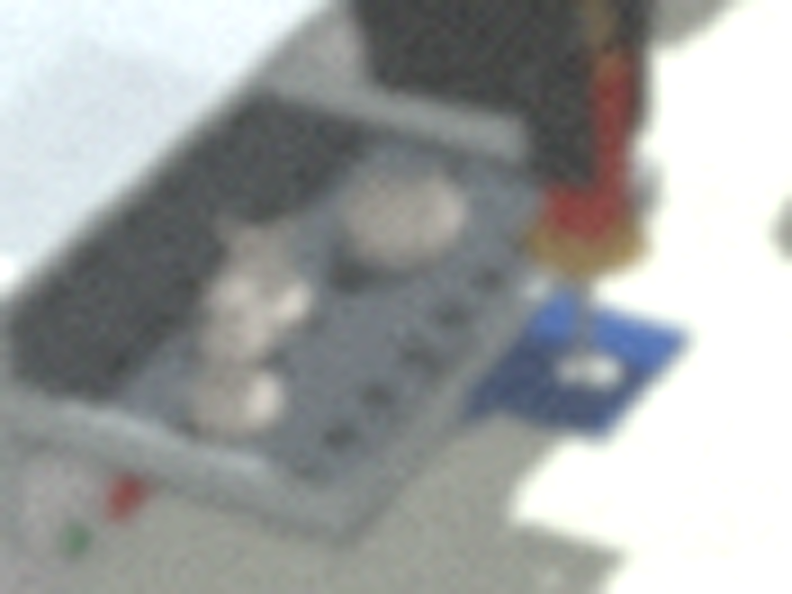

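```bash
python3 - <<'E'
from h import *
p=env.state()['tool_pos']; r=env.state()['tool_rot']
incr(p+[0,0,.024],r); incr(p+[0,0,.1],r)
E
```

```text
[  0.1 -24.   -1.4] [0. 0. 0.]
[  0.2 -99.8  -5.8] [0. 0. 0.]
```

Call:
drive_tool([
  [1,0,-2,0,0,0,0],
  [1,0,-4,-0.2,0,0,0],
  [1,0,-6,-0.4,0,0,0],
  [1,0,-8,-0.5,0,0,0],
  [1,0,-9,-0.5,0,0,0],
  [1,0,-9,-0.5,0,0,0],
])

```text
time: 16.85
tool_pos: [0.5577, -0.2091, 0.1775]
tool_rot: [-1.63, -0.002, -1.45]
contact_force: [0.3, -0.7, -6.9]
grip_width: 0.0236
```

Call:
drive_tool([
  [1,0,-2,0,0,0,0],
  [1,0,-4,-0.2,0,0,0],
  [1,0,-6,-0.4,0,0,0],
  [1,0,-7,-0.4,0,0,0],
])

```text
time: 17.18
tool_pos: [0.5577, -0.209, 0.1836]
tool_rot: [-1.63, -0.002, -1.45]
contact_force: [3.2, -1.9, -18.8]
grip_width: 0.0233
```

Call:
drive_tool([
  [1,0,6,0.4,0,0,0],
  [1,0,11,0.7,0,0,0],
  [1,0,12,0.7,0,0,0],
  [1,0,12,2,0,0,0],
  [1,0,12,3.7,0,0,0],
  [1,0,12,3.7,0,0,0],
  [1,0,12,3.7,0,0,0],
])

```text
time: 17.77
tool_pos: [0.5612, -0.2086, 0.172]
tool_rot: [-1.629, -0.002, -1.45]
contact_force: [-0.9, -0.3, -2.2]
grip_width: 0.0237
```

Call:
drive_tool([
  [1,0,-2,0,0,0,0],
  [1,0,-4,-0.2,0,0,0],
  [1,0,-5,-0.3,0,0,0],
  [1,0,-5,-0.3,0,0,0],
])

```text
time: 18.1
tool_pos: [0.5614, -0.2088, 0.1775]
tool_rot: [-1.628, -0.003, -1.45]
contact_force: [0.2, -0.1, -1.4]
grip_width: 0.0235
```

Call:
drive_tool([
  [1,0,-1.5,0,0,0,0],
  [1,0,-3,-0.2,0,0,0],
  [1,0,-4,-0.2,0,0,0],
  [1,0,-4,-0.2,0,0,0],
])

```text
time: 18.43
tool_pos: [0.5616, -0.2088, 0.1818]
tool_rot: [-1.628, -0.003, -1.45]
contact_force: [-0.5, -0.3, -1.8]
grip_width: 0.0239
```

Call:
drive_tool([
  [1,0,-3,-0.2,0,0,0],
  [1,0,-7,-0.4,0,0,0],
  [1,0,-12,-0.7,0,0,0],
  [1,0,-20,-1.2,0,0,0],
  [1,0,-35,-2,0,0,0],
  [1,0,-55,-3.2,0,0,0],
  [1,0,-80,-4.7,0,0,0],
  [1,0,-95,-5.5,0,0,0],
])

```text
time: 19.1
tool_pos: [0.5623, -0.2088, 0.28]
tool_rot: [-1.625, -0.004, -1.45]
contact_force: [0.7, -0.2, -1.1]
grip_width: 0.0233
```

```bash
python3 - <<'E'
from h import *
st=env.state();print(st['contact_force'],st['tool_pos'])
incr((.44,.10,.278),(-1.628,0,-1.706));incr((.4344,.2615,.278),(-1.628,0,-1.706))
tongue()
E
```

```text
[ 0.71978669 -0.21517512 -1.14646683] [ 0.56230821 -0.20882301  0.28000338]
[-321.3    5.2  -84. ] [-0.2 14.6  1. ]
[-482.3    3.8  -70.2] [-0.2 14.6  1. ]
tongue x rel mouth: outer edge -0.1499 n 88
```

Call:
drive_tool([
  [1,-321,5,-84,0,4,0],
  [1,-321,5,-84,0,8,0.5],
  [1,-321,5,-84,0,12,1],
  [1,-321,5,-84,0,14.6,1],
  [1,-321,5,-84,0,14.6,1],
  [1,-321,5,-84,0,14.6,1],
  [1,-321,5,-84,0,14.6,1],
  [1,-321,5,-84,0,14.6,1],
])

```text
time: 19.82
tool_pos: [0.4403, 0.1013, 0.2798]
tool_rot: [-1.619, -0.001, -1.705]
contact_force: [1.0, 0.6, -0.9]
grip_width: 0.0234
```

Call:
drive_tool([
  [1,0,0,0,0,0,0],
  [1,0,0,0,0,0,0],
])

```text
time: 19.98
tool_pos: [0.4392, 0.104, 0.28]
tool_rot: [-1.62, 0.0, -1.698]
contact_force: [0.0, -0.5, -0.9]
grip_width: 0.0235
```

```bash
python3 - <<'E'
from h import *
st=env.state();p=st['tool_pos'];print(p,st['tool_rot'])
s=snap('side'); g=s['pixels'].astype(float).mean(2)
a=proj(s,[p-[0,0,.055],p-[0,0,.111]]); print(a)
for v in range(int(a[0,1]),int(a[1,1])+6):
    u0=int(a[:,0].mean()); r=g[v,u0-14:u0+15]; b=np.percentile(r,80); w=np.clip(b-12-r,0,None)
    print(v,(w@np.arange(u0-14,u0+15)/max(w.sum(),1)).round(2),w.sum().round(), a[0,0]+(v-a[0,1])*(a[1,0]-a[0,0])/(a[1,1]-a[0,1]).round(2))
im=cv2.resize(s['pixels'][int(a[0,1])-25:int(a[0,1])+45,u0-35:u0+35,::-1],(590,590),interpolation=cv2.INTER_CUBIC); cv2.imwrite('pics/ret.png',im)
incr((.4326,.2602,.278),(-1.628,0,-1.706))
E
```

```text
[0.43918032 0.10398476 0.28002702] [-1.61960297e+00  4.25130269e-04 -1.69835963e+00]
[[324.39843615 247.56261366]
 [324.71104281 265.77841627]]
247 323.39 102.0 324.3887831975239
248 324.21 82.0 324.40594053340607
249 324.5 103.0 324.42309786928826
250 320.97 383.0 324.44025520517044
251 320.45 775.0 324.45741254105263
252 320.19 1092.0 324.4745698769348
253 319.95 1206.0 324.491727212817
254 319.57 1225.0 324.5088845486992
255 319.2 1201.0 324.5260418845814
256 318.75 1162.0 324.5431992204636
257 318.32 1147.0 324.56035655634577
258 318.1 1085.0 324.57751389222796
259 318.09 1076.0 324.59467122811014
260 318.24 1011.0 324.61182856399233
261 318.76 882.0 324.6289858998745
262 319.87 632.0 324.6461432357567
263 321.42 399.0 324.6633005716389
264 322.95 243.0 324.6804579075211
265 325.89 170.0 324.6976152434033
266 326.52 198.0 324.71477257928547
267 326.56 120.0 324.73192991516765
268 327.4 3.0 324.74908725104984
269 0.0 0.0 324.76624458693203
270 0.0 0.0 324.7834019228142
[-156.2    3.2  -28.1] [-0.5  0.2  0.1]
```

Numbers are polluted by background; I use the last view here.

View pics/ret.png

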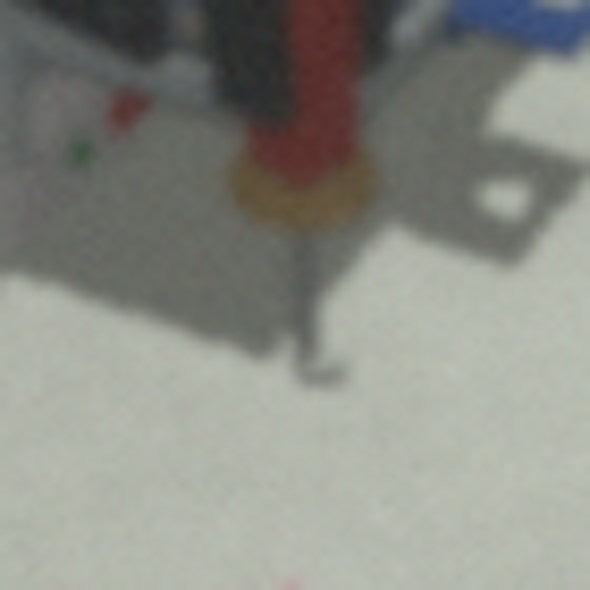

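Call:
drive_tool([
  [1,-60,0,-10,0,0,0],
  [1,-110,0,-20,0,0,0],
  [1,-140,0,-26,0,0,0],
  [1,-156,0,-28,0,0,0],
  [1,-156,0,-28,0,0,0],
  [1,-156,0,-28,0,0,0],
])

```text
time: 20.53
tool_pos: [0.4337, 0.2603, 0.2809]
tool_rot: [-1.618, -0.001, -1.702]
contact_force: [0.1, -0.7, -1.4]
grip_width: 0.0237
```

```bash
python3 - <<'E'
from h import *
incr((.4326,.2602,.22),(-1.622,0,-1.706));incr((.4326,.2602,.149),(-1.622,0,-1.706))
E
```

```text
[ 0.2 60.9  1.8] [-0.2  0.2  0.1]
[1.000e-01 1.318e+02 5.200e+00] [-0.2  0.2  0.1]
```

Call:
drive_tool([
  [1,0,15,1,-0.2,0.2,0],
  [1,0,30,1.3,-0.2,0.2,0],
  [1,0,45,1.6,-0.2,0.2,0],
  [1,0,60,1.9,-0.2,0.2,0],
  [1,0,68,2.3,-0.2,0.2,0],
  [1,0,74,2.6,-0.2,0.2,0],
  [1,0,79,2.8,-0.2,0.2,0],
  [1,0,79,2.8,-0.2,0.2,0],
])

```text
time: 21.2
tool_pos: [0.433, 0.2592, 0.2014]
tool_rot: [-1.622, -0.002, -1.707]
contact_force: [0.7, -0.2, -1.5]
grip_width: 0.0232
```

Foot is in the hole without contact. Lowering to the board.

Call:
drive_tool([
  [1,0,10,0.5,0,0,0],
  [1,0,20,1,0,0,0],
  [1,0,30,1.4,0,0,0],
  [1,0,40,1.8,0,0,0],
  [1,0,46,2.1,0,0,0],
  [1,0,49,2.3,0,0,0],
  [1,0,50,2.3,0,0,0],
  [1,0,50,2.3,0,0,0],
])

```text
time: 21.87
tool_pos: [0.4328, 0.2592, 0.1512]
tool_rot: [-1.622, -0.002, -1.707]
contact_force: [0.4, 0.5, -1.7]
grip_width: 0.0235
```

Call:
drive_tool([
  [1,0,1,0,0,0,0],
  [1,0,2,0,0,0,0],
  [1,0,2.5,0,0,0,0],
  [1,0,2.5,0,0,0,0],
])

```text
time: 22.2
tool_pos: [0.4327, 0.2592, 0.1488]
tool_rot: [-1.622, -0.002, -1.707]
contact_force: [-0.3, -1.1, -1.7]
grip_width: 0.0236
```

Call:
drive_tool([
  [1,0,0.5,0,0,0,0],
  [1,0,1,0,0,0,0],
  [1,0,1.5,0,0,0,0],
  [1,0,1.5,0,0,0,0],
])

```text
time: 22.53
tool_pos: [0.4327, 0.2593, 0.1479]
tool_rot: [-1.622, -0.002, -1.707]
contact_force: [-0.4, -0.4, 4.3]
grip_width: 0.0236
```

Call:
drive_tool([
  [0.7,0,0,0,0,0,0],
  [0.6,0,0,0,0,0,0],
  [0.3,0,0,0,0,0,0],
  [0,0,0,0,0,0,0],
  [0,0,0,0,0,0,0],
  [0,0,0,0,0,0,0],
  [0,0,0,0,0,0,0],
  [0,0,0,0,0,0,0],
])

```text
time: 23.2
tool_pos: [0.4327, 0.2593, 0.1479]
tool_rot: [-1.622, -0.002, -1.707]
contact_force: [-0.1, 0.1, 0.0]
grip_width: 0.0709
```

Call:
drive_tool([
  [0,0,-15,-0.7,0,0,0],
  [0,0,-35,-1.7,0,0,0],
  [0,0,-60,-3,0,0,0],
  [0,0,-90,-4.5,0,0,0],
  [0,0,-120,-6,0,0,0],
  [0,0,-120,-6,0,0,0],
  [0,0,-120,-6,3,0,0],
])

```text
time: 23.78
tool_pos: [0.4358, 0.2594, 0.2696]
tool_rot: [-1.564, 0.002, -1.71]
contact_force: [-0.7, 0.2, -0.8]
grip_width: 0.0881
```

Call:
drive_tool([
  [0,80,0,0,0,0,0],
  [0,160,0,0,0,0,0],
  [0,240,0,0,0,0,0],
  [0,240,0,0,0,0,0],
  [0,240,0,0,0,0,0],
  [0,240,0,0,0,0,0],
  [0,240,0,0,0,0,0],
  [0,240,0,0,0,0,0],
])

```text
time: 24.45
tool_pos: [0.4021, 0.02, 0.269]
tool_rot: [-1.565, 0.001, -1.715]
contact_force: [0.2, 0.4, 0.1]
grip_width: 0.0878
```

```bash
python3 - <<'E'
from h import *
t=snap('top');s=snap('side')
for n in('top','side'):
    for k in('hook_grip','awl_grip','scraper_grip','tray','cast_a_mid','cast_b_mid','cast_c_mid','candlestick'):
        print(n,k,[(np.round(r['box']).astype(int).tolist(),round(r['score'],2)) for r in env.look_for(n,k)][:3])
for S,bx in((t,(198,258,235,285)),(s,(270,285,300,335))):
    uu,vv=np.meshgrid(np.arange(bx[0],bx[2]),np.arange(bx[1],bx[3])); P=world(S,np.c_[uu.ravel(),vv.ravel()])
    H=P[:,2]>.180; print('handle top',H.sum(),np.median(P[H],0).round(4),P[:,2].max().round(3))
hsv=cv2.cvtColor(t['pixels'],cv2.COLOR_RGB2HSV); m=cv2.inRange(hsv,(100,120,40),(125,255,255)); m[:165]=0;m[280:]=0;m[:,:340]=0;m[:,440:]=0
c,h=cv2.findContours(m,cv2.RETR_CCOMP,cv2.CHAIN_APPROX_NONE)
for i,k in enumerate(c):
    if h[0][i][3]>=0 and len(k)>6:
        w=world(t,[k[:,0].mean(0)],.074)[0]; d=w[:2]-[.6502,-.1961]; print('hole',w.round(4),'moved out',-(d@[.993,.1175]).round(4), 'side',(d@[-.1175,.993]).round(4))
# cast heights via depth (tray area)
for S,n in((t,'top'),(s,'side')):
    uu,vv=np.meshgrid(np.arange(320,450),np.arange(165,240)) if n=='top' else np.meshgrid(np.arange(280,370),np.arange(180,260))
    P=world(S,np.c_[uu.ravel(),vv.ravel()]); L=(P[:,:2]-[.6895,-.181]); x=L@[.993,.1175]; y=L@[-.1175,.993]
    M=(x<-.005)&(x>-.12)&(abs(y)<.13); print(n,'tray z pct',np.percentile(P[M,2],[20,50,90,98,99.8]).round(3))
E
```

```text
top hook_grip [([177, 327, 229, 345], 0.78), ([209, 265, 230, 283], 0.74), ([268, 237, 288, 259], 0.73)]
top awl_grip [([210, 266, 229, 278], 0.61), ([217, 207, 237, 223], 0.52), ([317, 62, 449, 239], 0.41)]
top scraper_grip [([213, 237, 231, 250], 0.79)]
top tray [([348, 173, 439, 239], 0.86)]
top cast_a_mid [([361, 189, 370, 204], 0.49)]
top cast_b_mid [([375, 183, 390, 194], 0.6)]
top cast_c_mid [([402, 185, 415, 197], 0.57)]
top candlestick [([447, 247, 476, 273], 0.9)]
side hook_grip [([307, 379, 365, 428], 0.97), ([280, 294, 296, 329], 0.96), ([290, 294, 343, 305], 0.59)]
side awl_grip [([235, 266, 256, 300], 0.71)]
side scraper_grip [([256, 281, 274, 316], 0.79), ([222, 281, 318, 372], 0.38)]
side tray [([293, 189, 366, 240], 0.78)]
side cast_a_mid [([236, 265, 256, 300], 0.23)]
side cast_b_mid [([318, 204, 327, 216], 0.4)]
side cast_c_mid []
side candlestick [([394, 189, 417, 227], 0.8), ([153, 329, 193, 384], 0.26)]
handle top 101 [0.4318 0.2623 0.1908] 1.583
handle top 136 [0.4273 0.2619 0.1898] 0.895
hole [ 0.5569 -0.2067  0.074 ] moved out 0.0939 side 0.0004
top tray z pct [0.056 0.066 0.079 0.093 0.121]
side tray z pct [0.001 0.005 0.084 0.107 0.122]
```

```bash
python3 -c "
from h import *
env.sign_off()"
```

```text
the job is handed in; nothing more can be done
```

The tray is out against its stop, the hook hangs in its original rack place, and I handed the job in at about 25 s, with the arm clear of everything.

- **Tray at its stop:** it slid at about 3–4 N. At the stop I pulled to about 10 N and the tongue did not move. The top camera shows the hole moved out by 94 mm. By the roof's measured front edge the tray is at about 105 mm. That roof came out 8 mm too deep against the given size; corrected for this, the tray is at about 109 mm. The camera alone therefore does not settle the last few millimetres; I relied on the pull test.
- **Casts:** a picture with the tray at its stop showed all three standing. Afterwards the networks found them only with low to middling confidence. The highest point on the tray was at 122 mm, which fits the finial still standing.
- **Hook:** it is upright, with its handle top at 191 mm as at the start and within 3 mm of its first position. It slipped about 3.7° in the grip at the stop. I corrected that before unhooking.
- **Unhooking:** the first lift caught the foot under the tongue and reached about 19 N, below the 25 N limit. I lowered it, eased 3 mm further in and lifted it out freely.
- **Other things:** the awl, scraper and candlestick were found where they were. I did not recheck the mug, jar and cone at the end; the arm never went near them.

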